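# Pop open the small push-lid tin

### The job

Open the smaller of the two stainless tins: press down on the front edge of its cover until the push catch lets go and the cover springs ajar, then push the cover up and over with your fingertips until it leans right back by itself. The tin stays standing where it is, not lifted, tipped or shoved along; leave the bigger tin shut and the other things undisturbed, and finish clear of everything.

Things in the scene. Friction and masses are not known exactly. Their poses are not given: they have to be found in the camera images.
- tin: the smaller stainless tin (loose, about 0.65 kg with cover): 100 mm deep (its x), 100 mm wide (its y), 70 mm high, on the mat. Origin: centre of its underside. Its x axis points from the front (catch) edge to the rear (hinge) edge; z up. Not to be lifted, tilted or shoved. From above its cover is 104 by 109 mm (bigger tin's: 104 by 169 mm)
- tin_press (a point): where to press: top of the small tin's cover, mid-width, 16 mm in from the front edge, on a plain oblong plate 16 x 34 mm; shut, it is 82 mm above the tin's underside and 38 mm towards -x of its centre. Moves with the cover. A push of 2 to 4 N frees the catch for good 4 to 5 mm down; hard stop at 6 mm; as the finger rises the cover follows and stops ajar at about 0.5 rad
- tin_edge (a point): middle of the cover's front edge, on the level of the cover's underside; moves with the cover, 104.5 mm from the hinge axis. The cover plate is 4 mm thick and has a 10 mm skirt hanging from this edge; shut, the edge is 78 mm above the tin's underside, ajar about 50 mm higher
- tin_hinge (a point): middle of the cover's hinge axis at the tin's rear: 50 mm behind the tin's centre (+x of the tin), 78 mm above its underside; the axis runs along the tin's y
- tin_lid (a joint): angle of the small tin's cover: 0 shut and latched, down to -0.065 while pressed, about 0.5 ajar, 1.57 upright, 1.9 at its stop leaning back. Between 0.5 and upright the light (70 g) damped cover falls slowly back to ajar if let go; push it along its arc, upwards as well as back, since a level push on the edge may jam and shove the tin; past upright it leans back to the stop by itself within a second or two
- bigtin: the bigger stainless tin (loose), same depth and height, 160 mm wide, with the same push cover; origin: centre of its underside, axes as for the small tin. To be left shut and in place
- bigtin_lid (a joint): angle of the bigger tin's cover: 0 shut; must stay shut
- bottle: frosted glass bottle, 62 mm diameter, 158 mm tall, loose, origin at the centre of its underside; leave alone
- cup: yellow sippy cup with two side handles, 72 mm diameter, 118 mm over the handles, 108 mm tall, loose, origin at the centre of its underside; leave alone
- scoop: white measuring scoop, bowl 44 mm diameter and 32 mm tall, with a handle reaching 79 mm from the bowl's centre, loose, origin at the centre of the bowl's underside; leave alone
Things that resemble listed ones, but are neither listed nor needed, are in the scene too. Leave any red or turquoise look-alike of the tin alone.

How it is judged (in metres and radians):
On the way, in this order (a step that is already met when the one before it is completed fails the run):
1. the small tin's cover is pressed down by the fingers (value of joint tin_lid below -0.02 rad and contact force between the fingers and tin above 0.5 N), for 0.02 s.
2. the catch has let go and the cover stands ajar by its spring, untouched (value of joint tin_lid between 0.35 and 0.7 rad and contact force between each of the arm, the fingers and tin below 0.1 N), for 0.2 s.
3. the cover is pushed over past upright (value of joint tin_lid above 1.62 rad), for 0.1 s.
At the end, for the whole second after the job is handed in: the small tin's cover leans back past upright (over 1.75 rad) at rest, the tin upright (within 0.06 rad) and within 30 mm of where it stood, the bigger tin still shut, and it and the other things within 30 mm of where they stood (value of joint tin_lid above 1.75 rad and value of joint bigtin_lid below 0.06 rad and angle between tin's own z axis and vertical below 0.06 rad and distance of each of tin, bigtin, bottle, cup, scoop from where it was at the start of the episode below 0.03 m and linear speed of tin below 0.02 m/s); the robot touches nothing.
It fails at once if the small tin is lifted (height (world z) of tin above 0.022 m).
It fails at once if the small tin is tipped (angle between tin's own z axis and vertical above 0.15 rad).
It fails at once if the small tin is shoved along (distance of tin from where it was at the start of the episode above 0.03 m).
It fails at once if the bigger tin is opened (value of joint bigtin_lid above 0.1 rad).
It fails at once if a bystander is shoved, lifted or knocked over (distance of any of bigtin, bottle, cup, scoop from where it was at the start of the episode above 0.03 m or angle between any of bottle, cup's own z axis and vertical above 0.3 rad).
It also fails if it takes over 48 s, if anything falls off the work surface, if the arm or the gripper's body presses on something with over 40 N, if the wrist force passes 120 N, or if a joint passes its speed limit or range.

### The arm

A 6-joint arm with a two-finger parallel gripper is mounted at the origin on the work surface. World frame = base frame: x ahead of the robot, y to its left, z up, the work surface at z = 0. Lengths are in mm, angles in rad, forces in N, time in s.
With the tool pointing down it reaches from about 350 to 875 mm from the base axis. Payload 4.2 kg.
Tool frame: the origin (TCP) lies midway between the tips of the shut fingers; the grasp point (between the pads) lies 19 mm behind it; z points along the fingers, y is the line along which they close (so a half turn about z gives the same grasp; the last joint's range is limited). The gripper opens to 85 mm and grips with 20 to 120 N. Pads are 22 mm wide; open, the fingers measure 114 mm over their backs; the gripper's body (76 mm by 85 mm) begins 54 mm behind the grasp point. The pads swing forward as they close: fully open they stand 13 mm farther back than shut.
Start: joints at [1.483, 0.385, 0.008, 0, -1.194, -0.259], TCP at [212.398, 587.781, 231.312] pointing down, gripper open.
Joint ranges: [-3.14, 3.14], [-1.21, 2.06], [-1.07, 1.41], [-3.16, 2.05], [-2.99, -0.16], [-3.1, 3.1]. Speed limits (rad/s): [2.79, 2.79, 3.14, 3.14, 3.14, 3.14].

### API

Orientations are given as a unit quaternion [x, y, z, w].
In Python, from bench import arm, eyes, nets gives the robot as it stands.
- The arm moves only by the tool apply_moves, never from a script. Its arguments are lists of equal length, an entry for each row: "delta_rot": the turn, a rotation vector about the tool's x, y, z as a fraction of full scale, a list of three; "xyz": the shift along the tool's x, y, z as a fraction of full scale, a list of three; "hand": the gripper command: -1 is fully open, 1 is shut, values between are in proportion. In form: {"delta_rot": [[ax, ay, az], ...], "xyz": [[dx, dy, dz], ...], "hand": [hand, ...]}. A call has 1 to 20 rows; each row shifts and turns the commanded pose from where the row before left it, along the tool's axes as they then stand; what a row does not reach is not made up. Full scale, the value 1, is 0.025 m for a shift and 6 degrees for a turn. A row lasts 1/12 s, in which the tool goes at most 41.7 mm and 7.16 degrees, less where a joint would pass 70% of its speed; a pose out of reach is approached as far as the arm can. A call with a number of a shift or a turn outside -1 to 1 is refused whole. A call with a gripper value outside its range is refused whole. The fingers move at their own pace and stop on an object; the grip force is fixed at half the most. Time passes only in rows, so rows that do not move let the fingers close. It gives the time, the measured TCP pose, the force, the opening and the grip force at its end, in the units of the state.
- arm.read_state(): the state, without advancing time (a new reading comes with each control period).
- eyes.get_image(name): name is "scene" or "side" or "wrist"; returns a dict with "frame" (384x512x3 uint8, red, green, blue), "range_z" (384x512 float32, mm along the optical axis (not along the pixel's ray), 0 where there is no reading), "camera_matrix" (3x3 intrinsics, pixels), "R" (3x3) and "t" (3): a world point X has camera coordinates R X + t; the wrist camera has in their place "hand_eye" (4x4, takes a point from camera to tool coordinates, whose origin is the TCP and whose axes are the flange's). Camera axes: x right, y down, z forward; pixel columns grow to the right and rows downward; lengths in mm; the calibration is good to about 2 mm. The wrist camera is an equidistant fisheye: a pixel r from the principal point sees the ray r / f radians off the axis. A picture is of the moment at which its call begins: read the wrist's pose just before it.
- arm.job_done(): hands the job in; it is judged then, once.
Trained networks look in a picture, given as the dict that the camera call returned (one of the last four; its "shot" number tells which), for a name from the list of things; names that differ only in an ending like _2 or _b are one class to them, and where a whole thing is asked for, a point or a joint stands for the part that bears it (a point fixed in the world has none). Each returns a list of dicts, best first, with "score" (0 to 1); they miss things now and then, are a little off and sometimes report something else, mostly with a low value. They report only what shows in the picture. A call takes as long as a camera call. They do not tell look-alikes from the thing itself.
- nets.look_for(name, picture): "bbox" ([left, top, right, bottom] in pixels, round what is visible of it).
- nets.masks_of(name, picture): "region" (384x512 bool, what is visible of it) and "bbox" ([left, top, right, bottom] in pixels, round what is visible of it).
The state is a dict: "clock": time; "joints": joint angles; "joint_vel": joint speeds; "joint_efforts": joint torques, N m; "position": TCP position; "ee_rot": TCP orientation; "contact_force": force on the tool from outside, world axes, zero at the start; "wrist_torque": the same for the moment, N m; "gripper_width": finger opening in mm; "grasp_force": force on a finger pad.
Only numpy, scipy, OpenCV 4.12 (cv2) and the standard library are available. Lean on these libraries where they do the work, as an engineer would, in place of code of your own. Each camera call takes 0.05 s, during which the arm holds its last target. There are 200 camera calls.

## Working session

There is one attempt and no reset: what is moved stays moved. The work goes in short steps, Python scripts to look and compute and a tool call to move; the robot and the scene stay as the last step left them, time stands still between calls to the robot, and variables do not carry over. Pictures are saved under pics/ and viewed, at most 10 in all, crops included, and the job is handed in when it is done.

Besides the shell and the picture viewer there is one more tool, called after ">>>" as name(argument=value, ...) on one line, values as JSON. apply_moves: Moves the arm, as the interface text tells. Its arguments: {"type":"object","properties":{"delta_rot":{"type":"array"},"xyz":{"type":"array"},"hand":{"type":"array"}},"required":["delta_rot","xyz","hand"]}

```bash
mkdir -p pics; ls; cat > h.py <<'E'
import numpy as np,cv2
from bench import arm,eyes,nets
def pts(im):
    K=im["camera_matrix"];z=im["range_z"];v,u=np.mgrid[0:384,0:512]
    c=np.stack([(u-K[0,2])/K[0,0]*z,(v-K[1,2])/K[1,1]*z,z],-1)
    return (c-im["t"])@im["R"]   # world
def save(n,f): cv2.imwrite("pics/"+n,cv2.cvtColor(f,cv2.COLOR_RGB2BGR))
E
python3 - <<'E'
from h import *
a=eyes.get_image("scene");b=eyes.get_image("side")
save("a.png",np.vstack([a["frame"]]));save("b.png",b["frame"])
for im,s in((a,"scene"),(b,"side")):
    P=pts(im); C=-im["R"].T@im["t"];print(s,"cam",C.round())
    for n in("tin","bigtin","tin_press","bottle","cup","scoop"):
        for d in nets.masks_of(n,im)[:4]:
            m=d["region"]&(im["range_z"]>0);Q=P[m]
            print(n,round(d["score"],2),np.round(d["bbox"]),np.percentile(Q,[3,50,97],axis=0).round().tolist())
print(arm.read_state())
E
```

```text
pics
scene cam [1030.  726. 1085.]
tin 0.69 [236.  83. 274. 122.] [[165.0, -338.0, 6.0], [226.0, -257.0, 79.0], [273.0, -226.0, 87.0]]
tin 0.62 [208. 162. 258. 214.] [[480.0, -43.0, 11.0], [540.0, 30.0, 89.0], [586.0, 66.0, 94.0]]
tin 0.56 [365. 181. 418. 234.] [[172.0, 311.0, 7.0], [243.0, 366.0, 82.0], [274.0, 412.0, 87.0]]
bigtin 0.89 [265. 197. 332. 267.] [[439.0, 161.0, 10.0], [509.0, 259.0, 90.0], [560.0, 330.0, 94.0]]
tin_press 0.76 [214. 165. 258. 204.] [[479.0, -41.0, 78.0], [531.0, 15.0, 90.0], [582.0, 67.0, 94.0]]
tin_press 0.7 [366. 184. 419. 221.] [[169.0, 311.0, 72.0], [226.0, 361.0, 83.0], [274.0, 411.0, 87.0]]
tin_press 0.67 [236.  80. 273. 107.] [[156.0, -341.0, 56.0], [219.0, -278.0, 82.0], [271.0, -226.0, 87.0]]
bottle 0.74 [153. 169. 177. 217.] [[692.0, -105.0, 9.0], [726.0, -72.0, 99.0], [749.0, -59.0, 167.0]]
bottle 0.17 [197. 239. 217. 268.] [[696.0, 92.0, 8.0], [719.0, 117.0, 35.0], [737.0, 180.0, 43.0]]
cup 0.86 [193. 117. 214. 153.] [[448.0, -260.0, 15.0], [483.0, -217.0, 90.0], [506.0, -191.0, 114.0]]
scoop 0.84 [197. 240. 216. 267.] [[697.0, 92.0, 10.0], [
[... 1599 characters left out ...]
nts': array([ 1.48258455e+00,  3.84705514e-01,  7.91506917e-03,  9.45390342e-06,
       -1.19403075e+00, -2.58600168e-01]), 'joint_vel': array([ 0.00032688, -0.00139111,  0.0002247 ,  0.00034085, -0.00025092,
        0.00139088]), 'joint_efforts': array([ 1.04549986e-05, -3.91947806e+01,  1.88584453e+01,  4.18969989e+00,
       -2.84944354e-04,  1.55606482e-06]), 'position': array([212.41002698, 587.77577069, 231.31605969]), 'ee_rot': array([ 9.85003121e-01, -1.72536524e-01,  5.43768549e-06,  1.20175171e-05]), 'contact_force': array([ 0.89526451,  0.39249428, -0.32169686]), 'wrist_torque': array([-0.06832139,  0.01503964, -0.0548056 ]), 'grasp_force': 0.0, 'gripper_width': 85.36347912968725}
```

```bash
python3 - <<'E'
import cv2,numpy as np
a=cv2.imread("pics/a.png");b=cv2.imread("pics/b.png")
cv2.imwrite("pics/c.png",np.vstack([np.hstack([cv2.resize(a,(400,300)),cv2.resize(b,(400,300))]),
 np.hstack([cv2.resize(a[155:225,195:275],(400,300)),cv2.resize(b[160:223,240:312],(400,300))])]))
E
```

```text
(no output)
```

View pics/c.png

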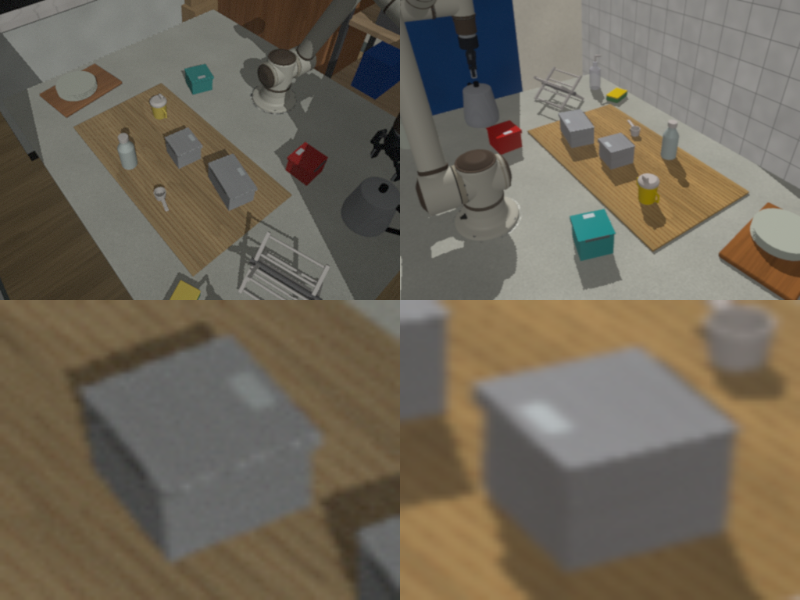

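Candidates: steel small (233,188), steel big (298,230), teal (255,102), red (391,207) in the scene picture. The wanted one is the square steel tin at (233,188); its crop shows the pale press plate at about (245,176), on the robot's side.

```bash
cat >> h.py <<'E'
def tinfit(im,zmin=80,box=None):
    P=pts(im)
    for d in nets.masks_of("tin",im):
        m=d["region"]&(im["range_z"]>0);Q=P[m]
        if abs(np.median(Q[:,0])-530)<60 and abs(np.median(Q[:,1])-10)<60: break
    zt=np.percentile(Q[:,2],90)
    top=(cv2.dilate(m.astype(np.uint8),np.ones((5,5)))>0)&(P[...,2]>zt-7)&(P[...,2]<zt+12)
    T=P[top];r=cv2.minAreaRect(T[:,:2].astype(np.float32))
    g=im["frame"].astype(float).mean(-1);e=cv2.erode(top.astype(np.uint8),np.ones((5,5)))>0
    th=np.median(g[e])+0.6*(g[e].max()-np.median(g[e]))
    return dict(z=np.median(T[:,2]),rect=r,box=cv2.boxPoints(r).round(),plate=P[e&(g>th)].mean(0),n=(e&(g>th)).sum(),vu=np.argwhere(e&(g>th)).mean(0))
E
python3 - <<'E'
from h import *
for s in("scene","side"): print(tinfit(eyes.get_image(s)))
E
```

```text
{'z': np.float64(90.51564919990062), 'rect': ((531.004638671875, 10.205150604248047), (114.23308563232422, 109.58544921875), 80.3756103515625), 'box': array([[467., -37.],
       [575., -55.],
       [595.,  57.],
       [487.,  76.]], dtype=float32), 'plate': array([493.99804594,  15.23761596,  90.69910714]), 'n': np.int64(39), 'vu': array([175.71794872, 244.92307692])}
{'z': np.float64(86.67096788634367), 'rect': ((528.544921875, 7.819805145263672), (117.10166931152344, 109.68590545654297), 80.56376647949219), 'box': array([[465., -41.],
       [573., -59.],
       [592.,  57.],
       [484.,  75.]], dtype=float32), 'plate': array([494.07000279,  13.46122962,  87.01028076]), 'n': np.int64(30), 'vu': array([184.36666667, 265.76666667])}
```

>>> apply_moves(delta_rot=[[0,0,0],[0,0,0],[0,0,0],[0,0,0],[0,0,0],[0,0,0],[0,0,0],[0,0,0],[0,0,0],[0,0,0],[0,0,0],[0,0,0],[0,0,0],[0,0,0],[0,0,0],[0,0,0],[0,0,0],[0,0,0],[0,0,-0.87],[0,0,-0.87]], xyz=[[1,0.96,0],[1,0.96,0],[1,0.96,0],[1,0.96,0],[1,0.96,0],[1,0.96,0],[1,0.96,0],[1,0.96,0],[1,0.96,0],[1,0.96,0],[1,0.96,0],[1,0.96,0],[1,0.96,0],[1,0.96,0],[1,0.96,0],[1,0.96,0],[1,0.96,0],[1,0.96,0],[0,0,0.4],[0,0,0.4]], hand=[1,1,1,1,1,1,1,1,1,1,1,1,1,1,1,1,1,1,1,1])

```text
clock: 2.57
position: [489.8, 26.8, 211.5]
ee_rot: [0.997, -0.082, 0.001, -0.0]
contact_force: [0.4, -0.3, 0.3]
gripper_width: 0.0
grasp_force: 0.0
```

```bash
cat >> h.py <<'E'
from scipy.spatial.transform import Rotation as Ro
def wrist():
    s=arm.read_state();im=eyes.get_image("wrist");K=im["camera_matrix"];z=im["range_z"]
    v,u=np.mgrid[0:384,0:512];a=(u-K[0,2])/K[0,0];b=(v-K[1,2])/K[1,1];th=np.hypot(a,b)+1e-9
    k=np.tan(np.minimum(th,1.5))/th
    c=np.stack([a*k*z,b*k*z,z],-1);H=im["hand_eye"]
    P=(c@H[:3,:3].T+H[:3,3])@Ro.from_quat(s["ee_rot"]).as_matrix().T+s["position"]
    return s,im,P
E
python3 - <<'E'
from h import *
s,im,P=wrist();save("w1.png",im["frame"]);np.save("w1.npy",P)
print(s["position"],Ro.from_quat(s["ee_rot"]).as_matrix().round(3),im["hand_eye"].round(2))
T=(P[...,2]>78)&(P[...,2]<100)&(im["range_z"]>0)&(np.hypot(P[...,0]-530,P[...,1]-10)<85)
n,l,st,_=cv2.connectedComponentsWithStats(T.astype(np.uint8));k=1+st[1:,4].argmax();m=l==k
r=cv2.minAreaRect(P[m][:,:2].astype(np.float32));print(r,cv2.boxPoints(r).round(),np.median(P[m][:,2]),st[k])
E
```

```text
[489.77808746  26.76919088 211.47296041] [[ 0.987 -0.164  0.002]
 [-0.164 -0.987  0.001]
 [ 0.001 -0.001 -1.   ]] [[ 0.0000e+00 -9.6000e-01 -2.6000e-01  6.7710e+01]
 [ 1.0000e+00  0.0000e+00  0.0000e+00  5.0000e-02]
 [-0.0000e+00 -2.6000e-01  9.6000e-01 -1.4252e+02]
 [ 0.0000e+00  0.0000e+00  0.0000e+00  1.0000e+00]]
((534.024658203125, 8.126964569091797), (109.88282775878906, 108.75369262695312), 81.19146728515625) [[472. -38.]
 [579. -54.]
 [596.  54.]
 [489.  71.]] 89.97377069636127 [  206    78   124   120 14041]
```

View pics/w1.png

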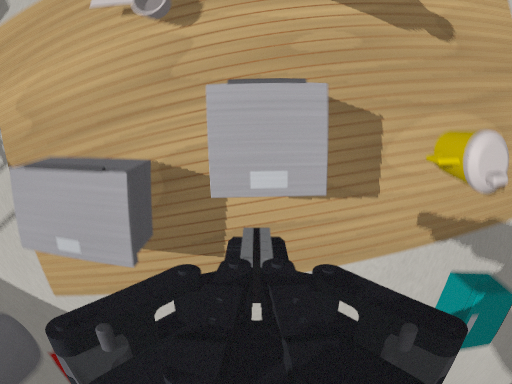

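The wrist picture shows the small tin's cover (207–328, 82–196) squarely in view, with its plate at (269,179) on the near side and the shut fingertips at (257,232).

```bash
python3 - <<'E'
from h import *
P=np.load("w1.npy")
print("plate",P[174:185,256:283].mean((0,1)))
for u,v in((212,193),(324,193),(326,88),(210,90),(267,83)):print(u,v,P[v-1:v+2,u-1:u+2].mean((0,1)).round(1))
R=Ro.from_quat(arm.read_state()["ee_rot"]).as_matrix();print(R.T@(P[174:185,256:283].mean((0,1))-arm.read_state()["position"]))
E
```

```text
plate [497.59275556  13.52958893  92.21841732]
212 193 [492.6  67.6  89.8]
324 193 [475.6 -35.5  90. ]
326 88 [571.3 -50.   89.8]
210 90 [585.2  51.9  90.2]
267 83 [582.6   1.6  89.9]
[ 12.14841337  11.81737702 116.75452864]
```

>>> apply_moves(delta_rot=[[0,0,0],[0,0,0],[0,0,0],[0,0,0],[0,0,0],[0,0,0],[0,0,0]], xyz=[[0.34,0.47,0.6],[0,0,0.8],[0,0,0.8],[0,0,0.8],[0,0,0.8],[0,0,0.3],[0,0,0]], hand=[1,1,1,1,1,1,1])

```text
clock: 3.2
position: [494.1, 15.4, 107.4]
ee_rot: [0.997, -0.083, -0.002, 0.001]
contact_force: [-0.3, -0.1, 0.2]
gripper_width: -0.2
grasp_force: 0.0
```

>>> apply_moves(delta_rot=[[0,0,0],[0,0,0],[0,0,0],[0,0,0],[0,0,0],[0,0,0],[0,0,0],[0,0,0]], xyz=[[0,0,0.24],[0,0,0.24],[0,0,0.06],[0,0,0.06],[0,0,0.06],[0,0,0.06],[0,0,0],[0,0,0]], hand=[1,1,1,1,1,1,1,1])

```text
clock: 3.87
position: [495.3, 15.6, 90.9]
ee_rot: [0.997, -0.082, 0.0, -0.0]
contact_force: [0.5, 0.4, 0.2]
gripper_width: 0.2
grasp_force: 0.0
```

>>> apply_moves(delta_rot=[[0,0,0],[0,0,0],[0,0,0],[0,0,0],[0,0,0]], xyz=[[0,0,0.06],[0,0,0.06],[0,0,0.04],[0,0,0],[0,0,0]], hand=[1,1,1,1,1])

```text
clock: 4.28
position: [495.5, 15.6, 87.1]
ee_rot: [0.997, -0.082, 0.0, -0.0]
contact_force: [0.2, -0.8, 3.8]
gripper_width: 0.1
grasp_force: 1.6
```

>>> apply_moves(delta_rot=[[0,0,0],[0,0,0],[0,0,0],[0,0,0]], xyz=[[0,0,0.04],[0,0,0.04],[0,0,0],[0,0,0]], hand=[1,1,1,1])

```text
clock: 4.62
position: [495.5, 15.6, 84.8]
ee_rot: [0.997, -0.082, 0.0, -0.0]
contact_force: [-0.0, 0.3, 2.8]
gripper_width: 0.2
grasp_force: 1.3
```

>>> apply_moves(delta_rot=[[0,0,0],[0,0,0],[0,0,0],[0,0,0]], xyz=[[0,0,0.04],[0,0,0.04],[0,0,0],[0,0,0]], hand=[1,1,1,1])

```text
clock: 4.95
position: [495.6, 15.6, 84.3]
ee_rot: [0.997, -0.082, 0.001, 0.0]
contact_force: [-3.9, 1.4, 12.2]
gripper_width: 0.2
grasp_force: 6.4
```

>>> apply_moves(delta_rot=[[0,0,0],[0,0,0],[0,0,0],[0,0,0],[0,0,0],[0,0,0],[0,0,0],[0,0,0],[0,0,0],[0,0,0],[0,0,0],[0,0,0]], xyz=[[0,0,-0.2],[0,0,-0.3],[0,0,-0.3],[0,0,-0.3],[0,0,-0.4],[-0.2,0,-0.5],[-0.4,0,-0.6],[-0.4,0,-0.6],[-0.4,0,-0.6],[0,0,0],[0,0,0],[0,0,0]], hand=[1,1,1,1,1,1,1,1,1,1,1,1])

```text
clock: 5.95
position: [460.5, 21.3, 177.5]
ee_rot: [0.997, -0.082, -0.0, -0.0]
contact_force: [-0.0, -0.1, -0.6]
gripper_width: 0.3
grasp_force: 0.0
```

```bash
python3 - <<'E'
from h import *
s,im,P=wrist();b=eyes.get_image("side")["frame"]
save("w2.png",np.hstack([cv2.resize(im["frame"],(400,300)),cv2.resize(b[150:225,230:330],(400,300))]))
d=[P[v,u].round(0) for v in range(60,230,12) for u in (240,268)]
for x in d:print(x)
E
```

```text
[569.  15.  99.]
[566.  -5.  98.]
[559.  16. 106.]
[556.  -3. 106.]
[550.  17. 110.]
[547.  -2. 110.]
[542.  19. 114.]
[538.  -0. 115.]
[533.  20. 119.]
[530.   1. 119.]
[525.  21. 123.]
[522.   3. 123.]
[518.  22. 129.]
[515.   4. 129.]
[510.  23. 132.]
[507.   6. 132.]
[503.  24. 135.]
[500.   7. 135.]
[496.  25. 138.]
[493.   8. 138.]
[460.  39.   7.]
[456.   9.   8.]
[447.  41.   8.]
[442.  11.   8.]
[435.  43.  10.]
[429.  13.   8.]
[420.  46.   8.]
[415.  15.   8.]
[406.  48.   8.]
[472.  13. 183.]
```

View pics/w2.png

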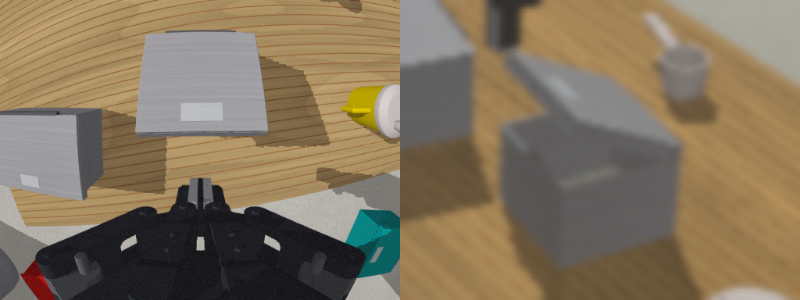

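Cover is ajar (front edge around z 138, gap below it to the rim at z≈86). Now tilt the tool forward, clear of the tin.

>>> apply_moves(delta_rot=[[0,0,0],[0,0.8,0],[0,0.8,0],[0,0.8,0],[0,0.8,0],[0,0.8,0],[0,0.8,0],[0,0.8,0],[0,0.8,0],[0,0.8,0],[0,0.8,0],[0,0,0],[0,0,0]], xyz=[[-0.8,0,0],[0,0,0],[0,0,0],[0,0,0],[0,0,0],[0,0,0],[0,0,0],[0,0,0],[0,0,0],[0,0,0],[0,0,0],[0,0,0],[0,0,0]], hand=[1,1,1,1,1,1,1,1,1,1,1,1,1])

```text
clock: 7.13
position: [480.9, 22.2, 231.0]
ee_rot: [0.944, -0.087, 0.316, 0.039]
contact_force: [-0.2, -1.0, 0.1]
gripper_width: 0.1
grasp_force: 0.0
```

```bash
python3 - <<'E'
from h import *
s=arm.read_state();print(s["joints"].round(2),Ro.from_quat(s["ee_rot"]).as_matrix().round(3))
E
```

```text
[ 0.21 -0.11 -1.07  1.54 -0.25 -0.28] [[ 0.785 -0.189  0.589]
 [-0.139 -0.982 -0.129]
 [ 0.603  0.019 -0.798]]
```

Arm folds to its limit (j3); a tilt of about 37° is what it can do, which is enough. I'll ease the tilt to ~31° and lower in front of the edge, checking as I go.

>>> apply_moves(delta_rot=[[0,-1,0],[0,0,0],[0,0,0],[0,0,0],[0,0,0]], xyz=[[0,0,0],[-0.6,0,0.4],[-0.6,0,0.4],[-0.6,0,0.4],[0,0,0]], hand=[1,1,1,1,1])

```text
clock: 7.55
position: [488.0, 23.8, 211.5]
ee_rot: [0.945, -0.088, 0.313, 0.044]
contact_force: [0.7, -1.4, -0.0]
gripper_width: 0.2
grasp_force: 0.0
```

```bash
python3 - <<'E'
from h import *
s=arm.read_state();print(s["joints"].round(2),Ro.from_quat(s["ee_rot"]).as_matrix().round(3))
E
```

```text
[ 0.04 -0.07 -1.07  1.91 -0.17 -0.52] [[ 0.789 -0.194  0.584]
 [-0.139 -0.981 -0.139]
 [ 0.599  0.028 -0.8  ]]
```

>>> apply_moves(delta_rot=[[0,-1,0],[0,-1,0],[0,-0.5,0],[0,0,0],[0,0,0]], xyz=[[0,0,0],[0,0,0],[0,0,0],[0,0,0],[0,0,0]], hand=[1,1,1,1,1])

```text
clock: 7.97
position: [509.9, 16.5, 234.4]
ee_rot: [0.946, -0.094, 0.306, 0.045]
contact_force: [-0.4, 0.4, -0.4]
gripper_width: -0.2
grasp_force: 0.0
```

```bash
python3 - <<'E'
from h import *
s=arm.read_state();print(s["joints"].round(2),Ro.from_quat(s["ee_rot"]).as_matrix().round(3))
E
```

```text
[ 0.27 -0.05 -1.    1.36 -0.3  -0.16] [[ 0.795 -0.206  0.57 ]
 [-0.151 -0.978 -0.143]
 [ 0.587  0.028 -0.809]]
```

>>> apply_moves(delta_rot=[[0,0,0],[0,0,0],[0,0,0],[0,0,0],[0,0,0],[0,0,0]], xyz=[[0,0,0],[0,0,0],[0,0,0],[0,0,0],[0,0,0],[0,0,0]], hand=[1,1,1,1,1,1])

```text
clock: 8.47
position: [510.0, 14.1, 234.8]
ee_rot: [0.946, -0.096, 0.306, 0.046]
contact_force: [0.3, -0.7, -0.3]
gripper_width: -0.2
grasp_force: 0.0
```

```bash
python3 - <<'E'
from h import *
s=arm.read_state();print(s["joints"].round(2),Ro.from_quat(s["ee_rot"]).as_matrix().round(3))
E
```

```text
[ 0.26 -0.05 -1.    1.36 -0.3  -0.16] [[ 0.794 -0.21   0.57 ]
 [-0.153 -0.977 -0.146]
 [ 0.588  0.029 -0.809]]
```

```bash
cat > fk.py <<'E'
import numpy as np
from scipy.spatial.transform import Rotation as Ro
D=[([1.48258,.384706,.007915,0,-1.19403,-.2586],[212.41,587.78,231.32],[.985,-.17254,0,0]),
([.21,-.11,-1.07,1.54,-.25,-.28],[480.9,22.2,231],[.944,-.087,.316,.039]),
([.04,-.07,-1.07,1.91,-.17,-.52],[488,23.8,211.5],[.945,-.088,.313,.044]),
([.26,-.05,-1.,1.36,-.3,-.16],[510,14.1,234.8],[.946,-.096,.306,.046])]
E_=lambda a,t:Ro.from_euler(a,t)
def fk(q,p,s):   # p: r0,h,a,ax,b,bz,L,c
    r0,h,a,ax,b,bz,L,c=p
    y=E_('z',q[0]);sh=y*E_('y',q[1]);fo=y*E_('y',q[1]-q[2]+c);
    W=y.apply([r0,0,h])+sh.apply([ax,0,a])+fo.apply([b,0,bz])
    w=fo*E_('x',s[0]*q[3])*E_('y',-q[4]-c)*E_('y',np.pi/2)*E_('z',s[1]*q[5])
    return W+w.apply([0,0,L]),w
E
python3 - <<'E'
from fk import *
from scipy.optimize import least_squares
for s4 in(1,-1):
  for s6 in(1,-1):
    def res(p):
        o=[]
        for i,(q,x,r) in enumerate(D):
            X,w=fk(q,p,(s4,s6));o+=list((X-x)/5)+list((Ro.from_quat(r).inv()*w).as_rotvec()/.02)
        return np.array(o+list((np.array(p)-[0,380,350,0,350,0,250,0])/[300,300,300,150,300,150,300,3]*.1))
    best=min((least_squares(res,[0,380,350,0,350,0,250,c]) for c in(-1.57,0,1.57)),key=lambda f:f.cost)
    print(s4,s6,best.cost.round(1),best.x.round(2),best.fun[:-8].round(1))
E
```

```text
1 1 5450.0 [  28.43  244.92  667.42   51.86 -270.25  -81.09  558.61   -3.03] [-31.8   2.8   0.1  -0.    0.   52.7  -0.3  -0.3   0.   -0.   -7.8  49.2
  -0.   -7.5   0.8   1.7  -8.6  26.    0.1   2.6  -0.9  -1.1  -7.2  61.2]
1 -1 12714.9 [  87.61  250.31  770.83  -16.7  -235.65  -75.03  689.67   -3.01] [-31.8   2.7   0.   -0.    0.   78.5  -0.4  -0.2  -0.3  -3.  -10.   76.9
  -1.   -5.4   0.6  -4.  -11.5  77.7   1.4   1.8  -0.3  -2.8  -9.1  76.9]
-1 1 5450.0 [2.7730e+01 2.4561e+02 6.6709e+02 5.2320e+01 2.7070e+02 8.1090e+01
 5.5861e+02 1.1000e-01] [-31.8   2.8   0.1  -0.    0.   52.7  -0.3  -0.3   0.   -0.   -7.8  49.2
  -0.   -7.5   0.8   1.7  -8.6  26.    0.1   2.6  -0.9  -1.1  -7.2  61.2]
-1 -1 12714.8 [ 8.6940e+01  2.5101e+02  7.7050e+02 -1.6260e+01  2.3609e+02  7.5030e+01
  6.8968e+02  1.4000e-01] [-31.8   2.7   0.   -0.    0.   78.5  -0.4  -0.2  -0.3  -3.  -10.   76.9
  -1.   -5.4   0.6  -4.  -11.5  77.7   1.4   1.8  -0.3  -2.8  -9.1  76.9]
```

```bash
cat >> fk.py <<'E'
def fk2(q,p,s):   # + d lateral, psi, k
    r0,h,a,ax,b,bz,L,c,d,psi,k=p
    y=E_('z',q[0]+psi);sh=y*E_('y',q[1]);fo=y*E_('y',q[1]-q[2]+c)
    W=y.apply([r0,d,h])+sh.apply([ax,0,a])+fo.apply([b,0,bz])
    w=fo*E_('x',s[0]*q[3])*E_('y',-q[4]-c)*E_('y',np.pi/2)*E_('z',s[1]*q[5]+k)
    return w.apply([0,0,L])+W,w
E
cat > fit.py <<'E'
from fk import *
from scipy.optimize import least_squares
B=None
for s4 in(1,-1):
  for s6 in(1,-1):
   for psi in (0,-.26):
    def res(p):
        o=[]
        for i,(q,x,r) in enumerate(D):
            X,w=fk2(q,p,(s4,s6));o+=list((X-x)/5)+list((Ro.from_quat(r).inv()*w).as_rotvec()/.02)
        return np.array(o+list((np.array(p)-[0,380,350,0,350,0,250,0,0,0,0])/[300,300,300,150,300,150,300,3,300,3,9]*.1))
    for c in(-.5,0,.5):
      for k in(-1.57,0,1.57,3.14):
        f=least_squares(res,[0,380,350,0,350,0,250,c,0,psi,k])
        if B is None or f.cost<B[0]: B=(f.cost,f.x,(s4,s6),f.fun)
print(B[0],B[1].round(2),B[2],B[3][:-11].round(1));np.savez("fit.npz",p=B[1],s=B[2])
E
python3 fit.py
```

```text
257.4063265983767 [ 1.6696e+02 -2.8305e+02  3.0659e+02  2.2254e+02  5.4420e+01  2.0761e+02
 -1.4126e+02 -0.0000e+00 -7.0460e+01 -8.0000e-02 -1.6400e+00] (-1, -1) [ -7.9   1.4   0.1  -0.    0.    0.6  -0.4   0.8   0.5  -2.4  -0.2  -0.4
  -0.2 -18.3   1.2  -2.3  -0.   -0.   -2.    9.3  -1.8  -2.6  -0.6  -0.1]
```

```bash
cat >> fk.py <<'E'
def fk2(q,p,s):   # + d lateral, psi, k, f wrist offset
    r0,h,a,ax,b,bz,L,c,d,psi,k,f=p
    y=E_('z',q[0]+psi);sh=y*E_('y',q[1]);fo=y*E_('y',q[1]-q[2]+c)
    W=y.apply([r0,d,h])+sh.apply([ax,0,a])+fo.apply([b,0,bz])
    w5=fo*E_('x',s[0]*q[3])*E_('y',-q[4]-c)*E_('y',np.pi/2);w=w5*E_('z',s[1]*q[5]+k)
    return w5.apply([f,0,L])+W,w
E
sed -i 's/-11\]/-12]/; s/,3,9\]/,3,9,150]/; s/0,0,0,0\])\/\[/0,0,0,0,0])\/[/; s/psi,k\])/psi,k,0])/' fit.py; python3 fit.py
```

```text
73.60643104256093 [ 5.2718e+02 -3.1379e+02  8.9985e+02 -3.8141e+02  1.9991e+02 -1.7373e+02
  6.7037e+02  3.1600e+00 -8.7660e+01 -9.0000e-02 -1.6500e+00 -2.2140e+02] (1, -1) [-3.1  0.2 -0.3 -0.   0.   0.8 -0.8  1.1 -2.1 -2.2 -1.2 -0.5 -5.4 -5.4
 -1.  -2.  -1.2 -0.1  5.8  2.4  3.4 -2.4 -1.4 -0.2]
```

>>> apply_moves(delta_rot=[[0,-0.3,0],[0,-0.3,0],[0,-0.3,0],[0,-0.3,0],[0,-0.3,0],[0,-0.3,0],[0,-0.3,0],[0,-0.3,0],[0,-0.3,0],[0,-0.3,0],[0,-0.3,0],[0,-0.3,0]], xyz=[[0,0,0],[0,0,0],[0,0,0],[0,0,0],[0,0,0],[0,0,0],[0,0,0],[0,0,0],[0,0,0],[0,0,0],[0,0,0],[0,0,0]], hand=[1,1,1,1,1,1,1,1,1,1,1,1])

```text
clock: 9.47
position: [510.3, 14.4, 235.1]
ee_rot: [0.987, -0.103, 0.124, 0.028]
contact_force: [-0.2, -0.2, 0.7]
gripper_width: -0.2
grasp_force: 0.0
```

```bash
python3 - <<'E'
from h import *
s=arm.read_state();print(s["joints"].round(2),Ro.from_quat(s["ee_rot"]).as_matrix().round(3))
E
```

```text
[ 0.45  0.07 -0.51  0.24 -0.82  0.76] [[ 0.948 -0.21   0.239]
 [-0.196 -0.977 -0.08 ]
 [ 0.251  0.029 -0.968]]
```

>>> apply_moves(delta_rot=[[0,-0.6,0],[0,-0.6,0],[0,-0.6,0],[0,-0.6,0],[0,0,0],[0,0,0],[0,0,0],[0,0,0],[0.75,0,0],[0.75,0,0],[0.75,0,0],[0.75,0,0],[0.75,0,0],[0.75,0,0],[0,0,0],[0,0,0]], xyz=[[0,0.5,0],[0,0.5,0],[0,0.5,0],[0,0.5,0],[0.1,0.8,0],[0.1,0.8,0],[0.1,0.8,0],[0.1,0.6,0],[0,0,0],[0,0,0],[0,0,0],[0,0,0],[0,0,0],[0,0,0],[0,0,0],[0,0,0]], hand=[1,1,1,1,1,1,1,1,1,1,1,1,1,1,1,1])

```text
clock: 10.8
position: [493.8, -111.2, 238.2]
ee_rot: [0.97, -0.104, 0.025, -0.217]
contact_force: [1.4, -0.6, -0.5]
gripper_width: -0.1
grasp_force: 0.0
```

```bash
python3 - <<'E'
from h import *
s=arm.read_state();print(s["joints"].round(2),Ro.from_quat(s["ee_rot"]).as_matrix().round(3))
E
```

```text
[-0.19  0.22 -0.1  -0.46 -1.26  1.7 ] [[ 0.977 -0.191  0.093]
 [-0.212 -0.884  0.417]
 [ 0.003 -0.427 -0.904]]
```

>>> apply_moves(delta_rot=[[0.75,0,0],[0.75,0,0],[0.75,0,0],[0.75,0,0],[0.75,0,0],[0.75,0,0],[0.5,0,0],[0,0,0],[0,0,0]], xyz=[[0,0,0],[0,0,0],[0,0,0],[0,0,0],[0,0,0],[0,0,0],[0,0,0],[0,0,0],[0,0,0]], hand=[1,1,1,1,1,1,1,1,1])

```text
clock: 11.55
position: [493.7, -109.7, 238.0]
ee_rot: [0.881, -0.093, 0.049, -0.461]
contact_force: [-1.1, 0.1, 0.6]
gripper_width: -0.0
grasp_force: 0.0
```

```bash
python3 - <<'E'
from h import *
s=arm.read_state();print(s["joints"].round(2),Ro.from_quat(s["ee_rot"]).as_matrix().round(3))
E
```

```text
[-0.49  0.38 -0.   -0.91 -1.57  2.05] [[ 0.978 -0.118  0.173]
 [-0.209 -0.558  0.803]
 [ 0.002 -0.821 -0.57 ]]
```

>>> apply_moves(delta_rot=[[0,0,0],[0,0,0],[0,0,0],[0,0,0],[0,0,0],[0,0,0],[0,0,0]], xyz=[[-0.125,0.47,0.54],[-0.125,0.47,0.54],[-0.125,0.47,0.54],[-0.125,0.47,0.54],[-0.125,0.47,0.54],[-0.125,0.47,0.54],[0,0,0]], hand=[1,1,1,1,1,1,1])

```text
clock: 12.13
position: [480.0, -77.7, 132.8]
ee_rot: [0.881, -0.092, 0.048, -0.462]
contact_force: [-0.9, -0.2, 0.7]
gripper_width: 0.1
grasp_force: 0.0
```

```bash
python3 - <<'E'
from h import *
s,im,P=wrist();b=eyes.get_image("side");pb=pts(b);f=b["frame"]
print(s["position"],s["joints"].round(2))
save("w3.png",np.hstack([cv2.resize(im["frame"],(400,300)),cv2.resize(f[135:225,220:340],(400,300))]))
# rim / lid points seen by the wrist
import sys
for v in range(60,260,14):print(v,[tuple(P[v,u].round().astype(int)) if im["range_z"][v,u]>0 else 0 for u in(200,240,280)])
E
```

```text
[480.0132812  -77.72186031 132.77497855] [-0.46  0.49 -0.15 -0.94 -1.39  2.23]
60 [(np.int64(709), np.int64(226), np.int64(7)), (np.int64(662), np.int64(106), np.int64(7)), (np.int64(633), np.int64(28), np.int64(7))]
74 [(np.int64(686), np.int64(232), np.int64(7)), (np.int64(643), np.int64(110), np.int64(7)), (np.int64(617), np.int64(30), np.int64(8))]
88 [(np.int64(662), np.int64(236), np.int64(7)), (np.int64(584), np.int64(-13), np.int64(89)), (np.int64(575), np.int64(-49), np.int64(79))]
102 [0, (np.int64(571), np.int64(-21), np.int64(95)), (np.int64(565), np.int64(-46), np.int64(78))]
116 [(np.int64(574), np.int64(46), np.int64(99)), (np.int64(558), np.int64(-29), np.int64(102)), (np.int64(555), np.int64(-44), np.int64(78))]
130 [(np.int64(559), np.int64(33), np.int64(106)), (np.int64(547), np.int64(-35), np.int64(107)), (np.int64(545), np.int64(-42), np.int64(78))]
144 [(np.int64(545), np.int64(22), np.int64(113)), (np.int64(537), np.int64(-41), np.int64(112)), (np.int64(540), np.int64(23), np.int64(27))]
158 [(np.int64(533), np.int64(12), np.int64(119)), (np.int64(528), np.int6
[... 328 characters left out ...]
int64(53), np.int64(10))]
200 [(np.int64(503), np.int64(-12), np.int64(133)), (np.int64(501), np.int64(-42), np.int64(118)), (np.int64(487), np.int64(14), np.int64(42))]
214 [(np.int64(494), np.int64(-18), np.int64(137)), 0, (np.int64(481), np.int64(-22), np.int64(71))]
228 [(np.int64(445), np.int64(173), np.int64(62)), (np.int64(435), np.int64(159), np.int64(7)), (np.int64(446), np.int64(63), np.int64(8))]
242 [(np.int64(388), np.int64(321), np.int64(8)), (np.int64(487), np.int64(-85), np.int64(146)), (np.int64(485), np.int64(-97), np.int64(131))]
256 [(np.int64(357), np.int64(333), np.int64(8)), (np.int64(487), np.int64(-105), np.int64(158)), (np.int64(482), np.int64(-108), np.int64(140))]
```

View pics/w3.png

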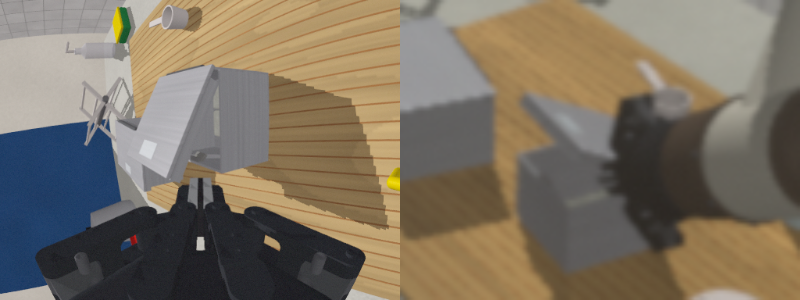

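>>> apply_moves(delta_rot=[[0,0,0],[0,0,0],[0,0,0],[0,0,0],[0,0,0],[0,0,0]], xyz=[[0.06,0.25,0],[0,0,0.5],[0,0,0.5],[0,0,0.4],[0,0,0.4],[0,0,0]], hand=[1,1,1,1,1,1])

```text
clock: 12.73
position: [489.7, -45.7, 102.9]
ee_rot: [0.881, -0.092, 0.049, -0.462]
contact_force: [0.2, -0.4, -0.6]
gripper_width: 0.2
grasp_force: 0.0
```

```bash
python3 - <<'E'
from h import *
s,im,P=wrist()
print(s["position"],s["contact_force"])
save("w4.png",cv2.resize(im["frame"][60:260,150:350],(600,600)))
E
```

```text
[489.66657495 -45.67294866 102.92074334] [ 0.23538488 -0.44760187 -0.55094179]
```

View pics/w4.png

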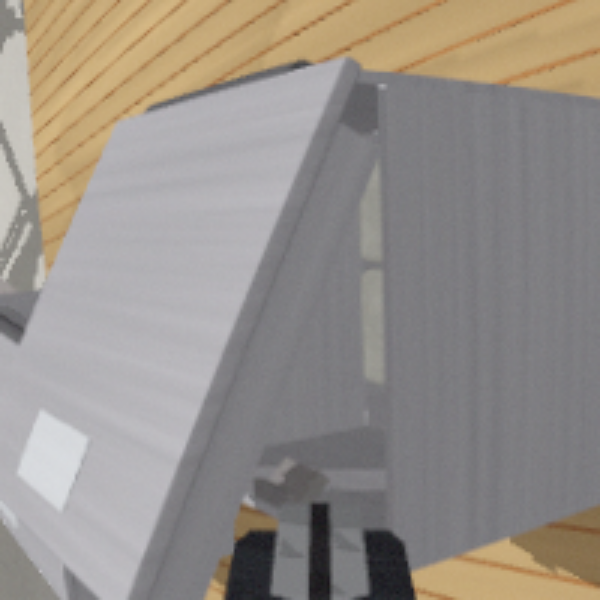

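The enlarged wrist view shows the fingertips (320,505) in the gap, the cover's side to the left and the tin's wall to the right, both clear. Going in.

>>> apply_moves(delta_rot=[[0,0,0],[0,0,0],[0,0,0],[0,0,0]], xyz=[[0,0,0.3],[0,0,0.3],[0,0,0.1],[0,0,0]], hand=[1,1,1,1])

```text
clock: 13.12
position: [493.0, -33.0, 93.6]
ee_rot: [0.881, -0.092, 0.05, -0.462]
contact_force: [0.2, -0.7, 0.2]
gripper_width: -0.1
grasp_force: 0.0
```

>>> apply_moves(delta_rot=[[0,0,0],[0,0,0],[0,0,0],[0,0,0],[0,0,0],[0,0,0],[0,0,0],[0,0,0]], xyz=[[0.026,-0.12,-0.084],[0.026,-0.12,-0.084],[0.1,-0.19,-0.12],[0.1,-0.19,-0.12],[0.1,-0.19,-0.12],[0.1,-0.19,-0.12],[0,0,0],[0,0,0]], hand=[1,1,1,1,1,1,1,1])

```text
clock: 13.78
position: [504.5, -35.1, 124.4]
ee_rot: [0.881, -0.092, 0.051, -0.461]
contact_force: [0.0, -0.6, -0.9]
gripper_width: -0.1
grasp_force: 0.2
```

```bash
python3 - <<'E'
from h import *
s,im,P=wrist();f=eyes.get_image("scene")["frame"]
print(s["position"],s["contact_force"])
save("w5.png",np.hstack([cv2.resize(im["frame"][40:260,120:400],(400,314)),cv2.resize(f[145:225,185:287],(400,314))]))
E
```

```text
[504.50415261 -35.09228546 124.38069807] [ 0.00379817 -0.57369089 -0.8962041 ]
```

View pics/w5.png

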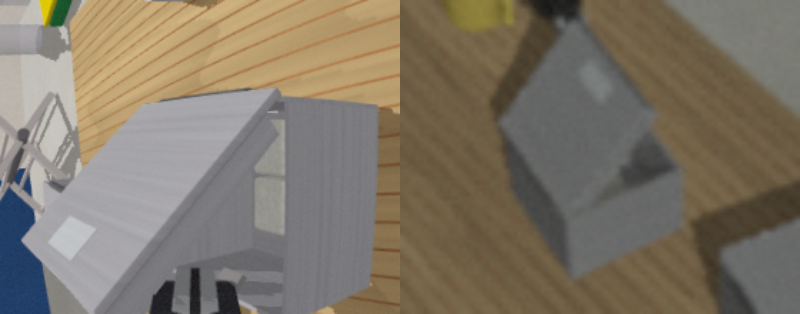

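The cover is being carried up by the fingers (its left edge now at about 0.8 rad), and the tin hasn't moved. Continuing the arc.

>>> apply_moves(delta_rot=[[0,0,0],[0,0,0],[0,0,0],[0,0,0],[0,0,0],[0,0,0],[0,0,0],[0,0,0],[0,0,0],[0,0,0]], xyz=[[0.18,-0.17,-0.09],[0.18,-0.17,-0.09],[0.18,-0.17,-0.09],[0.18,-0.17,-0.09],[0.2,-0.09,-0.04],[0.2,-0.09,-0.04],[0.2,-0.09,-0.04],[0.2,-0.09,-0.04],[0.2,-0.09,-0.04],[0,0,0]], hand=[1,1,1,1,1,1,1,1,1,1])

```text
clock: 14.72
position: [548.4, -39.7, 155.6]
ee_rot: [0.881, -0.092, 0.051, -0.461]
contact_force: [1.0, 0.9, 0.4]
gripper_width: -0.1
grasp_force: 0.0
```

>>> apply_moves(delta_rot=[[0,0,0],[0,0,0],[0,0,0],[0,0,0],[0,0,0],[0,0,0],[0,0,0],[0,0,0],[0,0,0],[0,0,0]], xyz=[[0.17,-0.035,-0.01],[0.17,-0.035,-0.01],[0.17,-0.035,-0.01],[0.17,-0.035,-0.01],[0.17,-0.02,0.01],[0.17,0,0.01],[0.17,0,0.01],[0.17,0,0.01],[0,0,0],[0,0,0]], hand=[1,1,1,1,1,1,1,1,1,1])

```text
clock: 15.55
position: [580.5, -44.2, 158.3]
ee_rot: [0.881, -0.092, 0.05, -0.462]
contact_force: [-1.4, -0.6, 1.2]
gripper_width: 0.3
grasp_force: 0.9
```

```bash
python3 - <<'E'
from h import *
s,im,P=wrist();f=eyes.get_image("scene")["frame"]
print(s["position"],s["contact_force"])
save("w6.png",np.hstack([cv2.resize(im["frame"][40:260,120:400],(400,314)),cv2.resize(f[135:225,175:290],(400,314))]))
E
```

```text
[580.46643607 -44.21119163 158.33716987] [-1.40240532 -0.59987961  1.21356132]
```

View pics/w6.png

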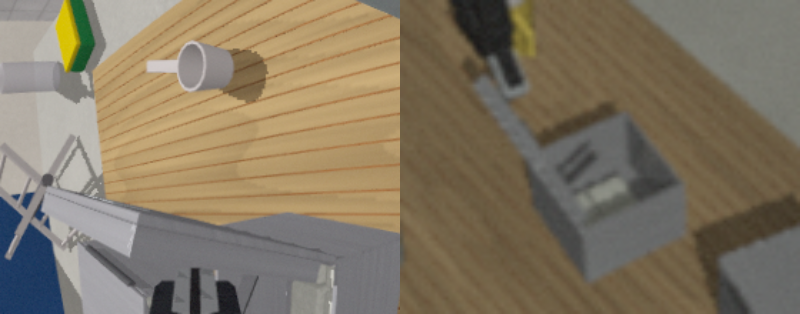

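>>> apply_moves(delta_rot=[[0,0,0],[0,0,0],[0,0,0],[0,0,0],[0,0,0],[0,0,0],[0,0,0],[0,0,0],[0,0,0],[0,0,0],[0,0,0],[0,0,0],[0,0,0],[0,0,0],[0,0,0],[0,0,0]], xyz=[[-0.15,0,0],[-0.15,0,0],[0,0,-0.4],[0,0,-0.6],[0,0,-0.8],[0,0,-0.8],[0,0,-0.8],[0,0,-0.8],[0,0,-0.8],[0,0,0],[0,0,0],[0,0,0],[0,0,0],[0,0,0],[0,0,0],[0,0,0]], hand=[1,1,1,1,1,1,1,1,1,1,1,1,1,1,1,1])

```text
clock: 16.98
position: [551.8, -142.9, 229.3]
ee_rot: [0.881, -0.092, 0.05, -0.462]
contact_force: [-0.1, 0.1, -0.3]
gripper_width: -0.1
grasp_force: 0.0
```

```bash
python3 - <<'E'
from h import *
s,im,P=wrist();sc=eyes.get_image("scene");f=sc["frame"];b=eyes.get_image("side");g=b["frame"]
print(s["position"],s["contact_force"])
Q=pts(sc)
m=(Q[...,2]>84)&(Q[...,2]<215)&(abs(Q[...,0]-590)<60)&(abs(Q[...,1]-5)<65)
T=Q[m]-[580,1,86];e=T@[.987,-.164,0];z=T[:,2];k=z>20
print("theta",np.median(np.arctan2(z[k],-e[k])),k.sum())
for n in("bigtin","bottle","cup","scoop"):
    d=nets.masks_of(n,sc)[:1]
    for x in d:print(n,np.round(x["bbox"]),np.median(Q[x["region"]],axis=0).round())
save("w7.png",np.hstack([cv2.resize(g[120:240,200:360],(400,300)),cv2.resize(f[110:260,150:350],(400,300))]))
E
```

```text
[ 551.78381687 -142.8640326   229.33222087] [-0.07058867  0.09801605 -0.25255844]
theta 1.8628879909297575 258
bigtin [264. 195. 329. 266.] [509. 261.  90.]
bottle [152. 171. 172. 218.] [727. -72. 102.]
cup [192. 117. 215. 156.] [ 482. -218.   88.]
scoop [198. 236. 218. 270.] [719. 113.  35.]
```

View pics/w7.png

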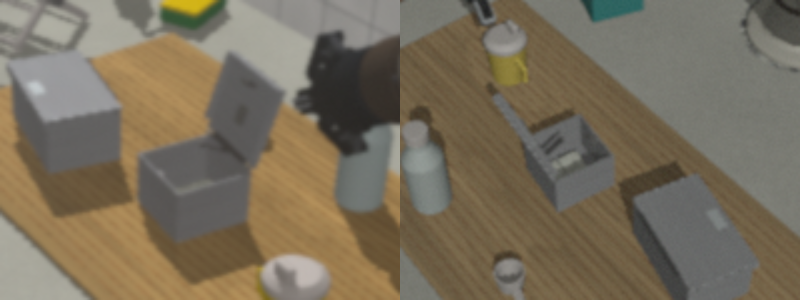

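The cover leans back at about 1.86 rad with nothing touching it. The bigger tin, bottle, cup and scoop read where they were at the start, and the gripper is clear.

```bash
python3 -c "
from bench import arm
print(arm.job_done())"
```

```text
the job is handed in; nothing more can be done
None
```

The small tin is open: its cover leans back at about 1.86 rad by my last measurement. The bigger tin and the other things are where they stood, the gripper is clear, and the job is handed in (no verdict was returned).

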